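Find the empty compartment by its rocking flap and push it open

TASK

Three compartments of the grey storage chest are full, so their flaps sit fast; one is empty, and its flap rocks when pressed. With the fingertips, press the ribbed end of the flaps one after another until you find the flap that rocks; then push its ribbed end down until the flap is fully open, and leave it open. Grasp nothing, and leave the clamp, the mount and the ring beside the chest where they are.

Things in the scene. Friction and masses are not known exactly. Their poses are not given: they have to be found in the camera images.
- chest: Grey metal storage chest, 187 x 180 mm, 75 mm high, fixed to the bench. Origin: centre of its underside, on the bench; z up, front faces -x, +y is its left. Its top is a flat frame (bars 11 to 12 mm wide) round four identical compartments, two by two, 67 mm deep, each closed by a bare steel flap flush with the frame, 75 mm above the bench.
- flap_1 (a joint): Angle of the front left flap (rad): 0 shut, flush; grows as its ribbed front end tips down into the compartment; stop at 0.9, fully open. Plate 75 (chest x) x 70 (y) x 4 mm; pivot along chest y, 55 mm from its front edge, 20 mm from its back edge.
- ribs_1 (a point): Where to press: middle of the ribbed strip (four low black rubber ribs along chest y, 21 x 50 mm) on top of the front left flap, 35 mm in front of its pivot, 75 mm above the bench when shut. Moves with the flap. The pivot is at chest x = -26.5 mm, y = 42 mm.
- flap_2 (a joint): Angle of the front right flap (rad): 0 shut, flush; grows as its ribbed front end tips down into the compartment; stop at 0.9, fully open. Plate and pivot as flap_1. A free flap tips under 2.5 to 5 N on the ribs, its back edge rising at most 16 mm above the frame, and stays wherever it is left.
- ribs_2 (a point): Where to press: middle of the ribbed strip (four low black rubber ribs along chest y, 21 x 50 mm) on top of the front right flap, 35 mm in front of its pivot, 75 mm above the bench when shut. Moves with the flap. The pivot is at chest x = -26.5 mm, y = -42 mm.
- flap_3 (a joint): Angle of the back left flap (rad): 0 shut, flush; grows as its ribbed front end tips down into the compartment; stop at 0.9, fully open. Plate and pivot as flap_1. Over a full compartment the front edge gives less than 2 mm (0.04 rad).
- ribs_3 (a point): Where to press: middle of the ribbed strip (four low black rubber ribs along chest y, 21 x 50 mm) on top of the back left flap, 35 mm in front of its pivot, 75 mm above the bench when shut. Moves with the flap. The pivot is at chest x = 61.5 mm, y = 42 mm.
- flap_4 (a joint): Angle of the back right flap (rad): 0 shut, flush; grows as its ribbed front end tips down into the compartment; stop at 0.9, fully open. Plate and pivot as flap_1. Pressing the short end behind the pivot moves no flap.
- ribs_4 (a point): Where to press: middle of the ribbed strip (four low black rubber ribs along chest y, 21 x 50 mm) on top of the back right flap, 35 mm in front of its pivot, 75 mm above the bench when shut. Moves with the flap. The pivot is at chest x = 61.5 mm, y = -42 mm.
- side_clamp: Bystander: loose specimen clamp of two metal bars and screws, 46 x 60 x 14 mm, lying left of the chest. Origin: centre of its underside.
- side_mount: Bystander: loose round black resin specimen mount, 30 mm across, 21 mm high, standing right of the chest. Origin: centre of its underside.
- side_ring: Bystander: loose metal stage ring, 50 mm across, 8 mm high, lying behind the chest. Origin: centre of its underside.

How it is judged:
On the way:
1. a flap rocks under the pressing fingertips (((value of joint flap_1 above 0.06 rad and contact force between the fingers and flap_1 above 0.5 N) or (value of joint flap_2 above 0.06 rad and contact force between the fingers and flap_2 above 0.5 N) or (value of joint flap_3 above 0.06 rad and contact force between the fingers and flap_3 above 0.5 N) or (value of joint flap_4 above 0.06 rad and contact force between the fingers and flap_4 above 0.5 N))), for 0.04 s.
At the end, for the whole second after the job is handed in: One flap stands open, tipped more than 0.75 rad (its stop is at 0.9 rad), and is at rest; the other three are shut (less than 0.06 rad); the clamp, the mount and the ring are within 20 mm of where they started (((value of joint flap_1 above 0.75 rad and value of joint each of flap_2, flap_3, flap_4 below 0.06 rad) or (value of joint flap_2 above 0.75 rad and value of joint each of flap_1, flap_3, flap_4 below 0.06 rad) or (value of joint flap_3 above 0.75 rad and value of joint each of flap_1, flap_2, flap_4 below 0.06 rad) or (value of joint flap_4 above 0.75 rad and value of joint each of flap_1, flap_2, flap_3 below 0.06 rad)) and velocity of joint flap_1 between -0.05 and 0.05 rad/s and velocity of joint flap_2 between -0.05 and 0.05 rad/s and velocity of joint flap_3 between -0.05 and 0.05 rad/s and velocity of joint flap_4 between -0.05 and 0.05 rad/s and distance of each of side_clamp, side_mount, side_ring from where it was at the start of the episode below 0.02 m); the robot touches nothing.
It fails at once if a bystander (clamp, mount or ring) is shifted more than 20 mm, lifted or carried (distance of any of side_clamp, side_mount, side_ring from where it was at the start of the episode above 0.02 m).
It also fails if it takes over 48 s, if anything falls off the work surface, if the arm or the gripper's body presses on something with over 40 N, if the wrist force passes 120 N, or if a joint passes its speed limit or range.

ROBOT

A 6-joint arm with a two-finger parallel gripper is mounted at the origin on a cart in front of the work surface, level with it; the furniture and walls round the work are solid. World frame = base frame: x ahead of the robot, y to its left, z up, the work surface at z = 0. Lengths are in m, angles in rad, forces in N, time in s.
With the tool pointing down it reaches from about 0.275 to 0.75 m from the base axis. Payload 10.2 kg.
Tool frame: the origin (TCP) lies between the finger pads; the fingertips stand 17 mm ahead of it and the grasp point (between the pads) lies 2 mm behind it; z points along the fingers, y is the direction in which the jaws open and shut (so a half turn about z gives the same grasp; the last joint's range is limited). The gripper opens to 85 mm and grips with 20 to 120 N. Pads are 22 mm wide; open, the fingers measure 114 mm over their backs; the gripper's body (76 mm by 85 mm) begins 54 mm behind the grasp point. The pads swing forward as they close: fully open they stand 13 mm farther back than shut.
Start: joints at [-0.223, 0.313, 1.498, -0, 1.331, -0.223], TCP at [0.525, -0, 0.224] pointing down, gripper open.
Joint ranges: [-2.94, 2.94], [-0.97, 2.17], [0.19, 2.56], [-1.23, 4.37], [0.02, 3.11], [-2.88, 2.88]. Speed limits (rad/s): [2.39, 2.39, 3.01, 3.14, 3.14, 3.14].

INTERFACE

Orientations are given as a unit quaternion [w, x, y, z].
In Python, from bench import env gives the robot as it stands. The module is installed in compiled form; this text tells all that it offers.
- The arm moves only by the shell command python3 -m pendant 'ROWS' [FORCE]. ROWS is JSON, a list of rows, each a list of 3 entries, a list of its own where there are three numbers: the shift along the tool's x, y, z in m, then the turn about the tool's z in rad, then the gripper command: -1 is shut, 1 is fully open, values between are in proportion. In form: [[[x, y, z], twist, jaw], ...]. A call has 1 to 20 rows; each row is the pose to reach, as a shift and turn from the pose measured when the call began, along the tool's axes at that moment; what a row does not reach only later rows make up. A row lasts 1/12 s, in which the tool goes at most 41.7 mm and 7.16 degrees, less where a joint would pass 70% of its speed; a pose out of reach is approached as far as the arm can. A call with a gripper value outside its range is refused whole. The fingers move at their own pace and stop on an object; FORCE is the grip in N (left out, the last holds). Time passes only in rows, so rows that repeat a pose let the fingers close. It gives the time, the measured TCP pose, the force and the opening at its end, in the units of the state.
- env.sense(): the state, without advancing time (a new reading comes with each control period).
- env.grab_frame(name): name is "scene" or "side" or "wrist"; returns a dict with "frame" (480x640x3 uint8, red, green, blue), "z_map" (480x640 float32, m along the optical axis (not along the pixel's ray), 0 where there is no reading), "camera_matrix" (3x3 intrinsics, pixels), "dist_coeffs" ([k1, k2, p1, p2, k3] as OpenCV has them; the pictures are not rectified), "T" (4x4, takes a point from camera to world coordinates). Camera axes: x right, y up, looking along -z (the intrinsics and any distortion apply to the point x, -y, -z); pixel columns grow to the right and rows downward; lengths in m; the calibration is good to about 2 mm. A picture is of the moment at which its call begins.
- env.hand_in(): hands the job in, once; it reports no verdict.
The state is a dict: "clock": time; "joints": joint angles; "dq": joint speeds; "effort": joint torques, N m; "tool_pos": TCP position; "tcp_rot": TCP orientation; "force": force on the tool from outside, world axes, zero at the start; "moment": the same for the moment, N m; "finger_gap": finger opening in m.
Only numpy, scipy, OpenCV 4.12 (cv2) and the standard library are available. Lean on these libraries where they do the work, as an engineer would, in place of code of your own. Each camera call takes 0.05 s, during which the arm holds its last target. There are 200 camera calls.

## Working session

There is one attempt and no reset: what is moved stays moved. The work goes in short steps, Python scripts to look and compute and a shell command to move; the robot and the scene stay as the last step left them, time stands still between calls to the robot, and variables do not carry over. Pictures are saved under pics/ and viewed, about 8 in all and at most 12, crops included, and the job is handed in when it is done.

```bash
mkdir -p pics; cat > h.py <<'E'
import numpy as np, cv2
from bench import env
def pts(f):
    K=f["camera_matrix"];z=f["z_map"];h,w=z.shape
    u,v=np.meshgrid(np.arange(w),np.arange(h))
    n=cv2.undistortPoints(np.stack([u,v],-1).reshape(-1,1,2).astype(np.float64),K,np.array(f["dist_coeffs"])).reshape(h,w,2)
    P=np.stack([n[...,0]*z,-n[...,1]*z,-z,np.ones_like(z)],-1)
    W=(P@np.array(f["T"]).T)[...,:3]; W[z==0]=np.nan
    return W
E
python3 - <<'E'
from h import *
s=env.sense();print({k:np.round(v,3) for k,v in s.items()})
for n in("scene","wrist"):
    f=env.grab_frame(n);cv2.imwrite(f"pics/{n}0.png",f["frame"][...,::-1]);np.save(n,f["frame"])
    W=pts(f);np.save(n+"W",W)
    print(n,np.round(f["T"],2).tolist())
    m=(abs(W[...,2]-.075)<.006)
    p=W[m][:,:2].astype(np.float32);print(len(p),cv2.minAreaRect(p),np.median(W[m],0))
E
```

```text
{'clock': np.float64(0.0), 'joints': array([-0.223,  0.313,  1.498,  0.   ,  1.331, -0.223]), 'dq': array([-0.001,  0.002, -0.001,  0.002, -0.   ,  0.002]), 'effort': array([-1.0000e-03, -4.1226e+01, -2.5974e+01, -0.0000e+00,  4.0000e-03,
       -0.0000e+00]), 'tool_pos': array([0.525, 0.   , 0.223]), 'tcp_rot': array([-0.001,  0.707,  0.707, -0.   ]), 'force': array([ 0.498, -0.18 ,  0.291]), 'moment': array([-0.008,  0.014,  0.055]), 'finger_gap': np.float64(0.085)}
scene [[-0.8, 0.3, -0.52, 0.07], [-0.6, -0.38, 0.71, 0.9], [0.02, 0.88, 0.48, 0.48], [0.0, 0.0, 0.0, 1.0]]
11845 ((1.1239738464355469, -1.2160789966583252), (1.1948615312576294, 3.6967508792877197), 4.117458820343018) [0.54108645 0.32740506 0.07417217]
wrist [[1.0, -0.0, 0.0, 0.52], [0.0, 0.94, 0.33, 0.08], [-0.0, -0.33, 0.94, 0.37], [0.0, 0.0, 0.0, 1.0]]
1328 ((0.5830351114273071, 0.047395527362823486), (0.009747704491019249, 0.232218936085701), 23.667259216308594) [0.57445265 0.05961833 0.07537008]
```

View pics/scene0.png

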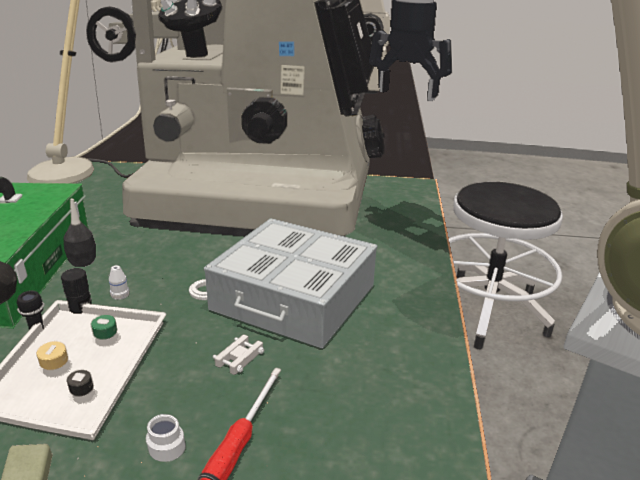

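View pics/wrist0.png

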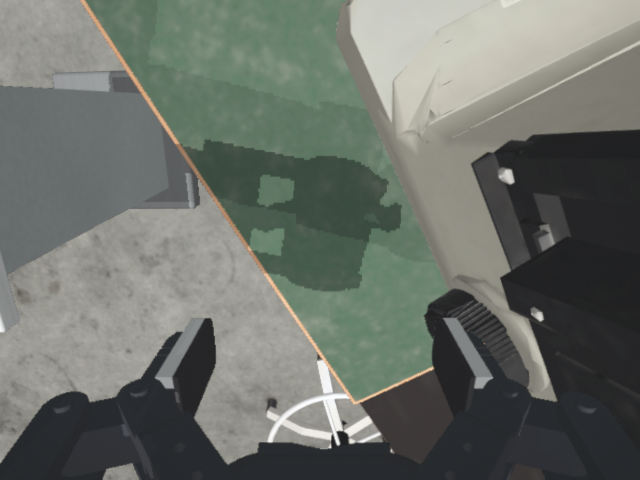

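The scene view shows the chest at about (290,280), with four flaps and dark ribs. The clamp is at (238,353), the ring at (200,288), and the microscope is close to the start pose, behind the gripper. Next I'll measure the chest and ribs.

```bash
python3 - <<'E'
from h import *
W=np.load("sceneW.npy");I=np.load("scene.npy")
m=(abs(W[...,2]-.075)<.006)
n,l,st,c=cv2.connectedComponentsWithStats(m.astype(np.uint8))
for i in range(1,n):
    if st[i,4]>300: print(i,st[i],c[i],np.nanmedian(W[l==i],0))
i=l[275,285] or 1+np.argmax(st[1:,4]);i=l[262,312];k=l==i
p=W[k][:,:2].astype(np.float32);R=cv2.minAreaRect(p);print(R,np.round(cv2.boxPoints(R),3).tolist(),W[k][:,2].mean())
g=I.max(-1)
hull=np.zeros(g.shape,np.uint8);cv2.fillConvexPoly(hull,cv2.convexHull(np.argwhere(k)[:,::-1].astype(np.int32)),1)
d=((g<110)&(cv2.erode(hull,np.ones((9,9)))>0)).astype(np.uint8)
d=cv2.morphologyEx(d,cv2.MORPH_CLOSE,np.ones((5,5)))
n,l2,st,c=cv2.connectedComponentsWithStats(d)
for i in range(1,n):
    if st[i,4]>40:
        q=W[l2==i];q=q[~np.isnan(q[:,0])];r=cv2.minAreaRect(q[:,:2].astype(np.float32));print(np.round(c[i]),st[i,4],np.round(q.mean(0),4),np.round(r[1],3),r[2],np.round(cv2.boxPoints(r),3).tolist())
# obstacles: height map around
for a,b in ((.3,.45),(.45,.55),(.55,.65),(.65,.75)):
  for y in np.arange(-.2,.6,.1):
    s=(W[...,0]>a)&(W[...,0]<b)&(W[...,1]>y)&(W[...,1]<y+.1)
    if s.sum()>20: print((a,round(y,1)),round(np.nanpercentile(W[s][:,2],99),3),end=" ")
  print()
cv2.imwrite("pics/crop.png",cv2.resize(I[200:390,170:400,::-1],None,fx=3,fy=3,interpolation=2))
f=env.grab_frame("side");cv2.imwrite("pics/side0.png",f["frame"][...,::-1])
E
```

```text
4 [ 65  78  73  47 325] [ 99.36307692 101.35384615] [ 1.50085037 -0.01612383  0.07490166]
5 [  0 127  55  39 304] [ 26.21381579 145.80592105] [1.30751703 0.31843334 0.07449276]
7 [ 122  157  248   59 1638] [248.69108669 202.05555556] [0.68009239 0.23961651 0.07505802]
10 [ 13 207  59  67 424] [ 41.00707547 240.70990566] [0.8463255  0.5394841  0.07618364]
13 [ 204  219  173   89 8524] [293.00950258 261.41658846] [0.50484746 0.34479341 0.07410022]
((0.5146483778953552, 0.3311511278152466), (0.18852800130844116, 0.1831943839788437), 9.022438049316406) [[0.40700000524520874, 0.40700000524520874], [0.4359999895095825, 0.22599999606609344], [0.621999979019165, 0.2549999952316284], [0.5929999947547913, 0.4359999895095825]] 0.07404998851486909
[291. 239.] 146 [0.5484 0.2931 0.0743] [0.02  0.044] 8.374371528625488 [[0.5350000262260437, 0.31299999356269836], [0.5419999957084656, 0.26899999380111694], [0.5609999895095825, 0.2720000147819519], [0.5550000071525574, 0.3160000145435333]]
[344. 253.] 199 [0.4615 0.2798 0.0745] [0.02  0.047] 9.316250801086426 [[0.44699999690055847, 0.3009999990463257
[... 845 characters left out ...]
0.002 (0.45, np.float64(-0.1)) 0.403 (0.45, np.float64(0.0)) 0.406 (0.45, np.float64(0.1)) 0.086 (0.45, np.float64(0.2)) 0.076 (0.45, np.float64(0.3)) 0.076 (0.45, np.float64(0.4)) 0.076 (0.45, np.float64(0.5)) 0.014 
(0.55, np.float64(-0.2)) 0.142 (0.55, np.float64(-0.1)) 0.338 (0.55, np.float64(0.0)) 0.39 (0.55, np.float64(0.1)) 0.106 (0.55, np.float64(0.2)) 0.089 (0.55, np.float64(0.3)) 0.076 (0.55, np.float64(0.4)) 0.076 (0.55, np.float64(0.5)) 0.032 
(0.65, np.float64(-0.2)) 0.383 (0.65, np.float64(-0.1)) 0.386 (0.65, np.float64(0.0)) 0.397 (0.65, np.float64(0.1)) 0.394 (0.65, np.float64(0.2)) 0.203 (0.65, np.float64(0.3)) 0.008 (0.65, np.float64(0.4)) 0.047 (0.65, np.float64(0.5)) 0.06
```

View pics/crop.png

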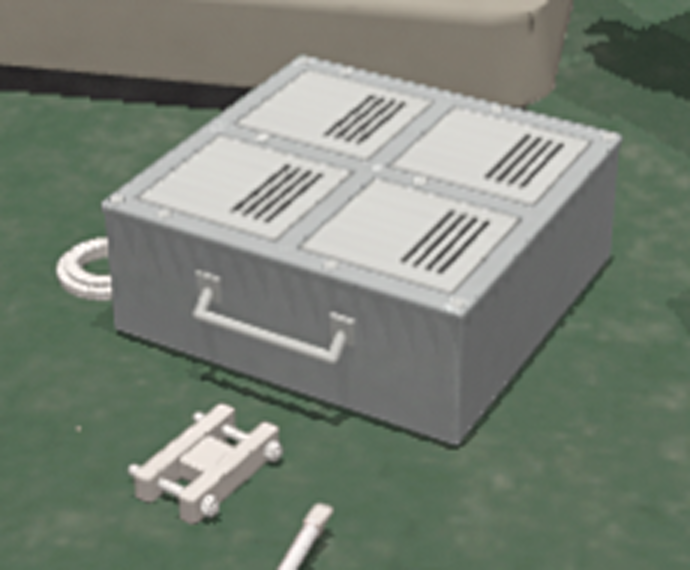

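View pics/side0.png

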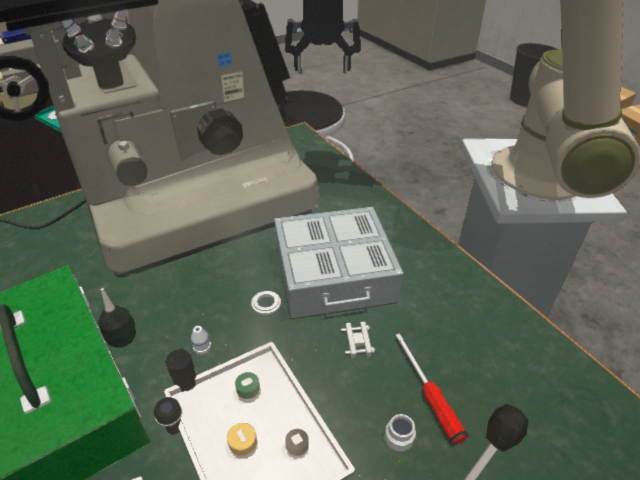

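The ribs face the robot, and the chest centre is at about (0.515, 0.331) with a yaw of about +9°. The side view agrees. I'll shut the jaws, move over flap_2 and align with the chest.

```bash
python3 -m pendant '[[[0,0,0],0,-1],[[0.04,-0.01,0],0,-1],[[0.08,-0.02,0],0,-1],[[0.12,-0.03,0],-0.05,-1],[[0.16,-0.04,0],-0.1,-1],[[0.2,-0.05,0],-0.157,-1],[[0.24,-0.06,0.03],-0.157,-1],[[0.28,-0.063,0.06],-0.157,-1],[[0.28,-0.063,0.09],-0.157,-1],[[0.28,-0.063,0.1],-0.157,-1],[[0.28,-0.063,0.1],-0.157,-1],[[0.28,-0.063,0.1],-0.157,-1],[[0.28,-0.063,0.1],-0.157,-1]]'
python3 - <<'E'
from h import *
s=env.sense();print(s["tool_pos"],s["tcp_rot"],s["force"],s["finger_gap"],s["clock"])
f=env.grab_frame("wrist");cv2.imwrite("pics/w1.png",f["frame"][...,::-1])
E
```

```text
clock: 1.23
tool_pos: [0.4626, 0.2799, 0.1248]
tcp_rot: [0.0, 0.65, 0.76, 0.001]
force: [-0.1, -0.1, -0.0]
finger_gap: -0.0002
[0.46263608 0.27986505 0.12476469] [2.08257037e-04 6.49757585e-01 7.60141023e-01 8.13884811e-04] [-0.05584088 -0.1247337  -0.00471104] -0.00024020644565801792 1.2333
```

View pics/w1.png

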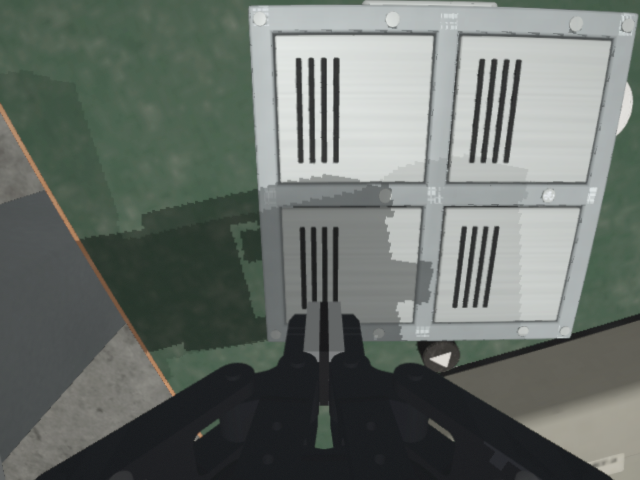

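The chest is square in the image. The finger pads (about 325,320) are aligned with flap_2's rib strip, which spans columns 300–338. The mount at (438,355) is clear. I'll descend to just above the ribs.

```bash
python3 -m pendant '[[[0,0,0.015],0,-1],[[0,0,0.028],0,-1],[[0,0,0.03],0,-1],[[0,0,0.031],0,-1],[[0,0,0.031],0,-1]]'; python3 -m pendant '[[[0,0,0.001],0,-1],[[0,0,0.002],0,-1],[[0,0,0.002],0,-1]]'
```

```text
clock: 1.7
tool_pos: [0.4633, 0.2798, 0.0949]
tcp_rot: [0.001, 0.65, 0.76, 0.002]
force: [-0.3, -0.5, 0.4]
finger_gap: -0.0001
clock: 1.95
tool_pos: [0.4635, 0.2798, 0.0934]
tcp_rot: [0.001, 0.65, 0.76, 0.002]
force: [0.1, 0.0, 0.5]
finger_gap: 0.0
```

```bash
python3 -m pendant '[[[0,0,0.001],0,-1],[[0,0,0.002],0,-1],[[0,0,0.002],0,-1]]'; python3 -m pendant '[[[0,0,0.001],0,-1],[[0,0,0.002],0,-1],[[0,0,0.002],0,-1]]'
```

```text
clock: 2.2
tool_pos: [0.4635, 0.2798, 0.0912]
tcp_rot: [0.001, 0.65, 0.76, 0.002]
force: [0.5, 0.8, 0.1]
finger_gap: -0.0002
clock: 2.45
tool_pos: [0.4634, 0.2798, 0.0889]
tcp_rot: [0.001, 0.65, 0.76, 0.002]
force: [0.4, -0.1, -0.6]
finger_gap: -0.0001
```

```bash
python3 -m pendant '[[[0,0,0.001],0,-1],[[0,0,0.002],0,-1],[[0,0,0.002],0,-1]]'; python3 - <<'E'
from h import *
f=env.grab_frame("scene");I=f["frame"];cv2.imwrite("pics/s2.png",cv2.resize(I[180:360,190:420,::-1],None,fx=3,fy=3,interpolation=2))
E
```

```text
clock: 2.7
tool_pos: [0.4633, 0.2797, 0.0867]
tcp_rot: [0.001, 0.65, 0.76, 0.002]
force: [1.0, -0.1, 0.2]
finger_gap: -0.0002
```

View pics/s2.png

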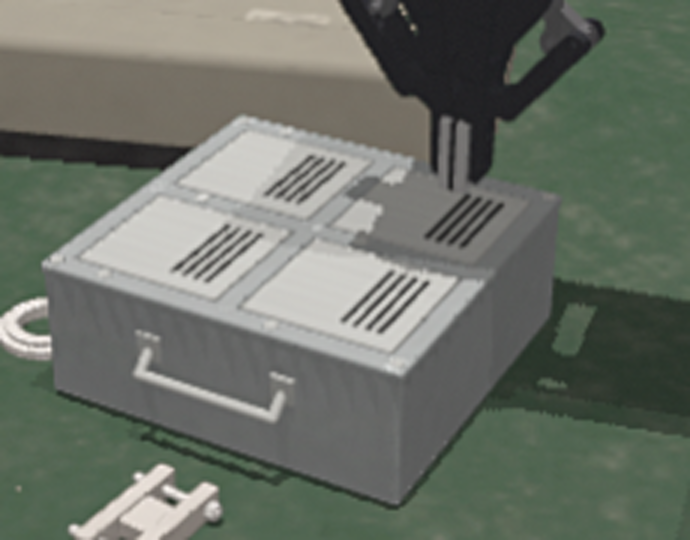

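The fingertips (crop 455,188) still appear above or beyond the ribs. I'll measure the tip height from depth.

```bash
python3 - <<'E'
from h import *
for n in("scene","side"):
    f=env.grab_frame(n);W=pts(f)
    m=(W[...,2]>.079)&(W[...,2]<.16)&(abs(W[...,0]-.463)<.04)&(abs(W[...,1]-.28)<.04)
    q=W[m];
    for a in (.079,.082,.085,.09,.095,.1,.11): 
        k=q[(q[:,2]>a)&(q[:,2]<a+.004)]
        print(n,a,len(k),np.round(np.r_[k.min(0),k.max(0)],4) if len(k) else"")
    w=W[(abs(W[...,0]-.50)<.01)&(abs(W[...,1]-.36)<.02)];print(np.nanmedian(w,0))
E
```

```text
scene 0.079 0 
scene 0.082 0 
scene 0.085 0 
scene 0.09 2 [0.4573 0.2778 0.0931 0.4586 0.2825 0.0939]
scene 0.095 22 [0.4558 0.2836 0.0954 0.4679 0.2952 0.0989]
scene 0.1 36 [0.4509 0.2763 0.1003 0.4754 0.2939 0.1037]
scene 0.11 49 [0.4493 0.2752 0.11   0.4752 0.2953 0.114 ]
[0.49942252 0.35979668 0.0739506 ]
side 0.079 0 
side 0.082 0 
side 0.085 0 
side 0.09 0 
side 0.095 7 [0.4581 0.2806 0.0951 0.4713 0.2909 0.099 ]
side 0.1 23 [0.4523 0.2819 0.1001 0.4759 0.2939 0.1038]
side 0.11 27 [0.4518 0.2747 0.11   0.4794 0.2918 0.114 ]
[0.49929276 0.35925859 0.07466274]
```

Both cameras put the tips at z≈0.094, about 18 mm above the flap. That contradicts the stated 17 mm tip offset, so I'll go by cameras and contact force.

```bash
python3 -m pendant '[[[0,0,0.003],0,-1],[[0,0,0.006],0,-1],[[0,0,0.008],0,-1],[[0,0,0.008],0,-1]]'; for i in 1; do python3 -m pendant '[[[0,0,0.001],0,-1],[[0,0,0.002],0,-1],[[0,0,0.003],0,-1],[[0,0,0.003],0,-1]]';done;  python3 -m pendant '[[[0,0,0.001],0,-1],[[0,0,0.002],0,-1],[[0,0,0.002],0,-1]]'
```

```text
clock: 3.18
tool_pos: [0.4631, 0.2797, 0.0783]
tcp_rot: [0.0, 0.65, 0.76, 0.001]
force: [0.2, 0.1, 0.5]
finger_gap: -0.0003
clock: 3.52
tool_pos: [0.4631, 0.2797, 0.0751]
tcp_rot: [0.0, 0.65, 0.76, 0.001]
force: [0.6, -0.0, 0.4]
finger_gap: -0.0
clock: 3.77
tool_pos: [0.463, 0.2796, 0.0729]
tcp_rot: [0.0, 0.65, 0.76, 0.001]
force: [-0.5, -1.2, 0.9]
finger_gap: -0.0003
```

```bash
python3 -m pendant '[[[0,0,0.001],0,-1],[[0,0,0.002],0,-1],[[0,0,0.002],0,-1]]';  python3 -m pendant '[[[0,0,0.001],0,-1],[[0,0,0.002],0,-1],[[0,0,0.002],0,-1]]'
python3 - <<'E'
from h import *
for n in("scene","side"):
    f=env.grab_frame(n);W=pts(f)
    m=(W[...,2]>.078)&(W[...,2]<.16)&(abs(W[...,0]-.463)<.04)&(abs(W[...,1]-.28)<.04)
    q=W[m];
    for a in (.078,.08,.082,.085,.09): 
        k=q[(q[:,2]>a)&(q[:,2]<a+.004)]
        print(n,a,len(k),np.round(np.r_[k.min(0),k.max(0)],4) if len(k) else"")
E
```

```text
clock: 4.02
tool_pos: [0.4629, 0.2796, 0.0707]
tcp_rot: [0.0, 0.65, 0.76, 0.001]
force: [-0.5, 0.2, -0.1]
finger_gap: -0.0002
clock: 4.27
tool_pos: [0.4628, 0.2796, 0.0685]
tcp_rot: [0.0, 0.65, 0.76, 0.001]
force: [0.2, -0.0, -0.5]
finger_gap: -0.0007
scene 0.078 26 [0.4549 0.285  0.0781 0.4724 0.2946 0.082 ]
scene 0.08 31 [0.4506 0.2729 0.0801 0.4751 0.2946 0.0839]
scene 0.082 42 [0.4506 0.2729 0.0821 0.4751 0.2933 0.0859]
scene 0.085 48 [0.4494 0.2725 0.085  0.4747 0.2947 0.089 ]
scene 0.09 51 [0.4485 0.2737 0.0901 0.4753 0.2944 0.094 ]
side 0.078 10 [0.4568 0.2829 0.0781 0.4706 0.2915 0.0817]
side 0.08 15 [0.4512 0.2834 0.0803 0.4697 0.2915 0.084 ]
side 0.082 23 [0.4512 0.2829 0.082  0.4751 0.2925 0.086 ]
side 0.085 29 [0.4495 0.2776 0.085  0.4778 0.2931 0.089 ]
side 0.09 27 [0.4501 0.2778 0.0906 0.4779 0.2915 0.0938]
```

```bash
python3 -m pendant '[[[0,0,0.001],0,-1],[[0,0,0.001],0,-1]]';  python3 -m pendant '[[[0,0,0.001],0,-1],[[0,0,0.001],0,-1]]';python3 -m pendant '[[[0,0,0.001],0,-1],[[0,0,0.001],0,-1]]'
```

```text
clock: 4.53
tool_pos: [0.4628, 0.2796, 0.0676]
tcp_rot: [0.0, 0.65, 0.76, 0.001]
force: [-0.6, -0.1, 0.3]
finger_gap: 0.0
clock: 4.7
tool_pos: [0.4629, 0.2796, 0.0671]
tcp_rot: [0.0, 0.65, 0.76, 0.001]
force: [-2.6, -1.1, 6.0]
finger_gap: 0.0001
clock: 4.87
tool_pos: [0.4629, 0.2796, 0.0671]
tcp_rot: [0.0, 0.65, 0.76, 0.001]
force: [-3.6, -1.0, 9.7]
finger_gap: -0.0002
```

```bash
python3 -m pendant '[[[0,0,0.002],0,-1],[[0,0,0.003],0,-1],[[0,0,0.003],0,-1]]'
```

```text
clock: 5.12
tool_pos: [0.4631, 0.2797, 0.067]
tcp_rot: [0.001, 0.65, 0.76, 0.001]
force: [-11.2, -6.2, 29.2]
finger_gap: 0.0003
```

flap_2 holds at 29 N, so it's fast. Moving on to flap_1 (84 mm along tool x).

```bash
python3 -m pendant '[[[0,0,-0.01],0,-1],[[0,0,-0.02],0,-1],[[0.04,0,-0.02],0,-1],[[0.08,0,-0.02],0,-1],[[0.084,0,-0.02],0,-1],[[0.084,0,-0.012],0,-1],[[0.084,0,-0.004],0,-1],[[0.084,0,-0.002],0,-1],[[0.084,0,-0.002],0,-1]]'; python3 -m pendant '[[[0,0,0.001],0,-1],[[0,0,0.002],0,-1],[[0,0,0.003],0,-1],[[0,0,0.003],0,-1]]';python3 -m pendant '[[[0,0,0.001],0,-1],[[0,0,0.002],0,-1],[[0,0,0.002],0,-1]]'
```

```text
clock: 5.87
tool_pos: [0.4499, 0.3614, 0.0681]
tcp_rot: [0.001, 0.65, 0.76, 0.0]
force: [-0.8, -1.1, 0.3]
finger_gap: -0.0
clock: 6.2
tool_pos: [0.4504, 0.3608, 0.0671]
tcp_rot: [0.001, 0.65, 0.76, 0.001]
force: [-6.7, -3.7, 16.8]
finger_gap: 0.0002
clock: 6.45
tool_pos: [0.4511, 0.3604, 0.0671]
tcp_rot: [0.001, 0.651, 0.759, 0.001]
force: [-5.4, -3.7, 16.3]
finger_gap: -0.0
```

flap_1 is fast at 16 N. Next is flap_3.

```bash
python3 -m pendant '[[[0,0,-0.01],0,-1],[[0,0,-0.02],0,-1],[[0,0.04,-0.02],0,-1],[[0,0.08,-0.02],0,-1],[[0.002,0.086,-0.02],0,-1],[[0.002,0.086,-0.012],0,-1],[[0.002,0.086,-0.004],0,-1],[[0.002,0.086,-0.002],0,-1],[[0.002,0.086,-0.002],0,-1]]'; python3 -m pendant '[[[0,0,0.001],0,-1],[[0,0,0.002],0,-1],[[0,0,0.003],0,-1],[[0,0,0.003],0,-1]]';python3 -m pendant '[[[0,0,0.001],0,-1],[[0,0,0.002],0,-1],[[0,0,0.002],0,-1]]'
```

```text
clock: 7.2
tool_pos: [0.5343, 0.3753, 0.0684]
tcp_rot: [0.001, 0.651, 0.76, 0.0]
force: [-0.2, -0.2, 0.1]
finger_gap: -0.0001
clock: 7.53
tool_pos: [0.5337, 0.3755, 0.0671]
tcp_rot: [0.001, 0.65, 0.76, 0.0]
force: [-6.6, -3.2, 10.4]
finger_gap: -0.0001
clock: 7.78
tool_pos: [0.5336, 0.3757, 0.0671]
tcp_rot: [0.001, 0.65, 0.76, 0.001]
force: [-5.4, -3.4, 13.1]
finger_gap: 0.0
```

flap_3 is fast. Next is flap_4 at about (0.548, 0.293).

```bash
python3 -m pendant '[[[0,0,-0.01],0,-1],[[0,0,-0.02],0,-1],[[-0.04,0,-0.02],0,-1],[[-0.08,0,-0.02],0,-1],[[-0.084,0.002,-0.02],0,-1],[[-0.084,0.002,-0.012],0,-1],[[-0.084,0.002,-0.004],0,-1],[[-0.084,0.002,-0.002],0,-1],[[-0.084,0.002,-0.002],0,-1]]'; python3 -m pendant '[[[0,0,0.001],0,-1],[[0,0,0.002],0,-1],[[0,0,0.003],0,-1],[[0,0,0.003],0,-1]]';python3 -m pendant '[[[0,0,0.001],0,-1],[[0,0,0.002],0,-1],[[0,0,0.002],0,-1]]'
```

```text
clock: 8.53
tool_pos: [0.5477, 0.294, 0.068]
tcp_rot: [0.001, 0.65, 0.76, -0.0]
force: [-0.1, -0.7, -1.0]
finger_gap: -0.0001
clock: 8.87
tool_pos: [0.5476, 0.2946, 0.0651]
tcp_rot: [0.0, 0.649, 0.76, 0.0]
force: [-0.4, 1.4, 1.3]
finger_gap: -0.0
clock: 9.12
tool_pos: [0.5477, 0.2946, 0.0631]
tcp_rot: [0.001, 0.649, 0.76, 0.0]
force: [-0.1, 0.8, 2.4]
finger_gap: 0.0
```

flap_4 yields under about 2.4 N, so it's the free one. I'll push it down.

```bash
python3 -m pendant '[[[0,0,0.003],0,-1],[[0,0,0.006],0,-1],[[0,0,0.009],0,-1],[[0,0,0.012],0,-1],[[0,0,0.015],0,-1],[[0,0,0.015],0,-1]]'; python3 -m pendant '[[[0,0,0.002],0,-1],[[0,0,0.004],0,-1],[[0,0,0.004],0,-1]]'
```

```text
clock: 9.62
tool_pos: [0.5472, 0.2944, 0.0471]
tcp_rot: [0.0, 0.649, 0.76, -0.0]
force: [-0.1, -1.0, 0.6]
finger_gap: 0.0002
clock: 9.87
tool_pos: [0.5468, 0.2943, 0.0424]
tcp_rot: [-0.0, 0.649, 0.76, -0.001]
force: [-0.1, 0.4, 1.4]
finger_gap: -0.0001
```

```bash
python3 -m pendant '[[[0,0,0.002],0,-1],[[0,0,0.003],0,-1],[[0,0,0.003],0,-1]]'; python3 -m pendant '[[[0,0,0.001],0,-1],[[0,0,0.002],0,-1],[[0,0,0.002],0,-1]]'
```

```text
clock: 10.12
tool_pos: [0.5466, 0.2942, 0.0391]
tcp_rot: [-0.0, 0.649, 0.76, -0.001]
force: [-0.5, -0.1, 1.4]
finger_gap: -0.0001
clock: 10.37
tool_pos: [0.5465, 0.2942, 0.0369]
tcp_rot: [-0.001, 0.649, 0.76, -0.001]
force: [-0.9, -0.6, 1.3]
finger_gap: -0.0001
```

```bash
python3 -m pendant '[[[0,0,0.001],0,-1],[[0,0,0.002],0,-1],[[0,0,0.002],0,-1]]'; python3 -m pendant '[[[0,0,0.001],0,-1],[[0,0,0.002],0,-1],[[0,0,0.002],0,-1]]'; python3 - <<'E'
from h import *
f=env.grab_frame("side");I=f["frame"];cv2.imwrite("pics/s3.png",cv2.resize(I[150:330,240:430,::-1],None,fx=3,fy=3,interpolation=2))
E
```

```text
clock: 10.62
tool_pos: [0.5464, 0.2941, 0.0346]
tcp_rot: [-0.001, 0.649, 0.76, -0.001]
force: [-0.3, -0.7, 1.8]
finger_gap: 0.0002
clock: 10.87
tool_pos: [0.5462, 0.2941, 0.0323]
tcp_rot: [-0.001, 0.649, 0.76, -0.002]
force: [-0.8, 0.1, 1.4]
finger_gap: 0.0003
```

View pics/s3.png

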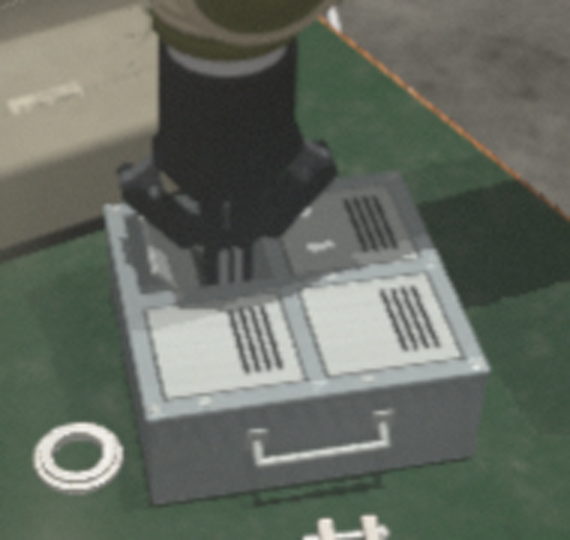

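The fingers are in compartment 4, 35 mm past first contact, with no stop felt yet. I'll check how far the flap has tipped and the clearance of the knuckles and body.

```bash
cat > m.py <<'E'
from h import *
c=np.array([.5146,.3311]);t=np.deg2rad(9);R=np.array([[np.cos(t),np.sin(t)],[-np.sin(t),np.cos(t)]])
for n in("scene","side","wrist"):
    W=pts(env.grab_frame(n));q=W.reshape(-1,3);q=q[~np.isnan(q[:,0])]
    p=(q[:,:2]-c)@R.T
    print(n)
    for a in np.arange(-.08,.12,.01):
        k=(p[:,0]>a)&(p[:,0]<a+.01)&(p[:,1]<-.012)&(p[:,1]>-.072)&(q[:,2]<.16)
        if k.sum()>3: print(int(1000*a),k.sum(),np.round(np.percentile(q[k][:,2]*1000,[1,10,25,50,75,90])).astype(int))
E
python3 m.py
```

```text
scene
-80 157 [72 73 73 74 74 75]
-70 128 [72 73 74 74 75 75]
-60 142 [72 73 74 74 75 75]
-50 135 [72 73 73 74 74 75]
-40 212 [ 72  73  74  74 128 132]
-30 280 [ 73  74  74 111 130 135]
-20 403 [ 73  74  75 118 143 152]
-10 343 [ 72  73  74 101 141 153]
0 353 [ 73  74  89 124 140 151]
9 468 [ 63  72  88 106 131 147]
19 272 [ 60  66  76 106 138 150]
29 432 [ 60  74  91 114 136 146]
39 196 [ 55  59  89 117 141 149]
49 351 [ 59  63  68  90 130 148]
59 404 [ 72  76  82 106 118 137]
69 177 [ 84  87 104 120 129 133]
79 96 [ 55  62  73 120 129 132]
89 42 [52 57 73 74 74 75]
side
-80 111 [72 73 74 75 75 76]
-70 123 [73 74 74 75 76 76]
-60 118 [73 74 74 75 76 76]
-50 121 [73 74 74 75 76 76]
-40 143 [ 73  73  74  75  76 130]
-30 200 [ 73  74  75 112 131 135]
-20 249 [ 66  75  76 113 127 141]
-10 254 [ 71  75  90 102 135 150]
0 225 [ 28  45  74  94 131 146]
9 240 [ 52  63  86 115 136 146]
19 243 [ 55  64  77  97 127 141]
29 272 [ 48  56  69  98 129 145]
39 255 [ 51  56  83 109 138 148]
49 241 [ 63  67  74 101 140 152]
59 252 [ 75  79  86 115 142 153]
69 164 [ 87  88  89 123 133 138]
79 167 [ 73  74  75  76 130 133]
89 212 [-2 -1  0 10 55 75]
99 120 [-3 -2 -1  0  1  1]
109 128 [-3 -2 -1  0  0  1]
wrist
-80 3572 [72 73 73 74 74 75]
-70 3761 [73 73 74 74 74 75]
-60 4065 [73 73 74 74 75 75]
-50 3575 [73 73 73 74 74 74]
-40 3647 [ 73  73  74  74  74 120]
-30 5131 [ 73  73  74  75 118 122]
-20 7156 [ 60  74  74 105 114 118]
-10 6803 [ 72  74  74  96 103 109]
0 6229 [  6   7  38  74  95 118]
9 6721 [ 11  50  84 108 119 124]
19 6491 [ 12  50  73  87 112 119]
29 7141 [ 40  48  76 107 119 124]
39 5603 [ 50  54  57  85  96 120]
49 7620 [ 62  65  70  94 101 107]
59 8268 [ 74  77  82 100 113 117]
69 3393 [ 86  87  88 114 120 123]
79 4357 [ 13  47  73  74  74 119]
89 713 [72 73 73 74 74 74]
```

The flap's slope is already about 0.83 rad, and the knuckles clear the frame by about 35 mm or more. I'll push on to the stop.

```bash
python3 -m pendant '[[[0,0,0.001],0,-1],[[0,0,0.002],0,-1],[[0,0,0.002],0,-1]]'; python3 -m pendant '[[[0,0,0.001],0,-1],[[0,0,0.002],0,-1],[[0,0,0.002],0,-1]]'
```

```text
clock: 11.32
tool_pos: [0.5463, 0.2942, 0.0312]
tcp_rot: [-0.001, 0.649, 0.76, -0.001]
force: [-4.0, -1.8, 8.6]
finger_gap: -0.0001
clock: 11.57
tool_pos: [0.5466, 0.2943, 0.031]
tcp_rot: [-0.0, 0.649, 0.761, -0.001]
force: [-5.3, -3.2, 15.7]
finger_gap: -0.0001
```

Force jumped to 15.7 N, so the stop is reached. I'll retract straight up and check.

```bash
python3 -m pendant '[[[0,-0.001,-0.01],0,-1],[[0,-0.001,-0.03],0,-1],[[0,-0.001,-0.06],0,-1],[[0,0,-0.09],0,-1],[[0,0,-0.12],0,-1],[[-0.0,-0.03,-0.15],0,-1],[[0,-0.07,-0.17],0,-1],[[0,-0.1,-0.17],0,-1],[[0,-0.1,-0.17],0,-1],[[0,-0.1,-0.17],0,-1],[[0,-0.1,-0.17],0,-1],[[0,-0.1,-0.17],0,-1]]'; python3 m.py | sed -n '/side/,$p' | grep -E "^[a-z]|^(0|9|19|29|39|49|59|69|79) "; python3 - <<'E'
from h import *
s=env.sense();print(s["dq"].round(3))
f=env.grab_frame("side");I=f["frame"];cv2.imwrite("pics/s4.png",cv2.resize(I[170:370,240:430,::-1],None,fx=3,fy=3,interpolation=2))
E
```

```text
clock: 12.57
tool_pos: [0.449, 0.2788, 0.2009]
tcp_rot: [-0.0, 0.65, 0.76, -0.001]
force: [0.2, 0.7, -0.4]
finger_gap: -0.0005
side
0 121 [24 39 50 74 75 75]
19 14 [31 31 33 34 35 36]
29 44 [38 40 42 45 47 51]
39 73 [50 52 54 57 59 61]
49 94 [62 64 66 69 72 73]
59 104 [75 76 78 81 84 86]
69 57 [87 87 88 89 90 90]
79 100 [72 73 74 75 76 76]
wrist
0 459 [72 73 73 74 74 75]
19 1026 [11 11 12 29 34 36]
29 1233 [11 38 40 43 46 49]
39 1326 [49 50 53 55 59 60]
49 1504 [60 63 65 68 71 73]
59 1681 [73 75 77 81 84 86]
69 438 [85 86 87 88 88 89]
79 889 [34 73 73 74 74 75]
[ 0.002 -0.005  0.007  0.    -0.001 -0.   ]
```

View pics/s4.png

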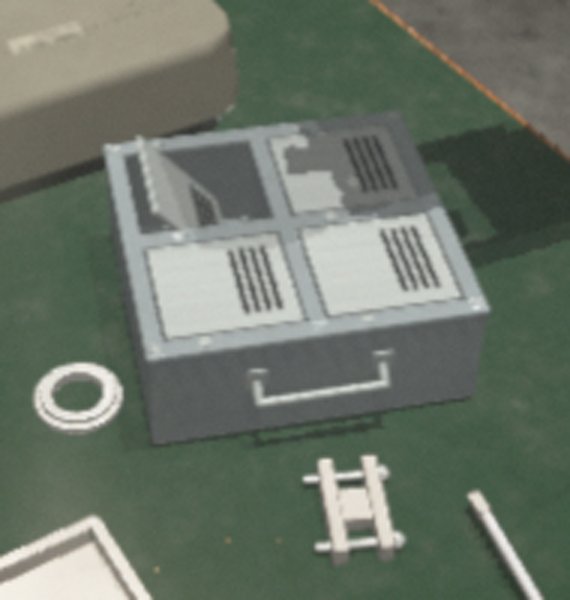

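The picture shows flap_4 at (180,185) standing open and the other three flush, with the ring and clamp where they were. The measured slope of 1.2 gives about 0.88 rad. Handing in.

```bash
python3 -c "
from bench import env
print(env.hand_in())"
```

```text
the job is handed in; nothing more can be done
None
```

I found the empty compartment: it is the back right one, and its flap (flap_4) now stands fully open. I handed the job in at about 13 s on the robot's clock, and no verdict is reported.

- **Search:** I pressed the ribs of flaps 2, 1 and 3 in turn. They did not yield at 29, 17 and 13 N, so they are fast. flap_4 gave way at about 2.4 N.
- **Opening:** I pushed flap_4 down until the force jumped to 15.7 N at its stop, then backed the arm off, clear of everything.
- **Last checks:** The depth slope puts flap_4 at about 0.88 rad. The other three look flush, the ring and clamp look unmoved, and the wrist force reads about zero.
- **Not checked:** I did not look at the mount again after the push. The fingers stayed over the chest, so nothing came near it.
- **Disagreement:** Shut, the fingertips stood about 8 mm behind the reported TCP, not 17 mm ahead as stated. I worked from the camera depth and the contact force instead.

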